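Lean the cricket picture on its display ledge

ROBOT

A 6-joint arm with a two-finger parallel gripper is mounted at the origin on the work surface. World frame = base frame: x ahead of the robot, y to its left, z up, the work surface at z = 0. Lengths are in mm, angles in rad, forces in N, time in s.
With the tool pointing down it reaches from about 400 to 825 mm from the base axis. Payload 7 kg.
Tool frame: the origin (TCP) lies midway between the tips of the shut fingers; the grasp point (between the pads) lies 19 mm behind it; z points along the fingers, y is the line along which they close (so a half turn about z gives the same grasp; the last joint's range is limited). The gripper opens to 88 mm and grips with 3 to 60 N. Pads are 19 mm wide; open, the fingers measure 130 mm over their backs; the gripper's body (78 mm by 193 mm) begins 47 mm behind the grasp point.
Start: joints at [-0.901, 0.359, 0.012, 0, -1.224, -0.288], TCP at [251.471, -626.384, 202.561] pointing down, gripper open.
Joint ranges: [-3.07, 3.07], [-1.43, 2.12], [-1.02, 1.25], [-3.03, 1.67], [-3.05, -0], [-3.03, 3.03]. Speed limits (rad/s): [2.39, 2.39, 3.01, 3.14, 3.14, 3.14].

INTERFACE

Orientations are given as a rotation vector (axis times angle).
In Python, from station import state, vision, job gives the robot as it stands.
- The arm moves only by the tool servo_tool, never from a script. Its argument "targets" is text: rows parted by semicolons, each of 4 numbers parted by spaces: the shift along the tool's x, y, z in units of 400 mm (1.0 is 400 mm), then the turn about the tool's z in units of 45 degrees (1.0 is 45 degrees). A call has 1 to 20 rows; each row shifts and turns the commanded pose from where the row before left it, along the tool's axes as they then stand; what a row does not reach is not made up. A row lasts 1/8 s, in which the tool goes at most 62.5 mm and 10.7 degrees, less where a joint would pass 70% of its speed; a pose out of reach is approached as far as the arm can. A call with a number of a shift or a turn outside -1 to 1 is refused whole. A call with a gripper value outside its range is refused whole. "grip" is the opening, from -1 (shut) to 1 (fully open), set as the call begins (left out, the last holds). The fingers move at their own pace and stop on an object; the grip force is fixed at half the most. Time passes only in rows, so rows that do not move let the fingers close. It gives the time, the measured TCP pose, the force, the opening and the grip force at its end, in the units of the state.
- state(): the state, without advancing time (a new reading comes with each control period).
- vision.capture(name): name is "side" or "top"; returns the picture (420x560x3 uint8, red, green, blue); there is no depth.
- vision.camera_model(name): a dict with "vertical_fov" (degrees; the focal length in pixels is half the picture's height over the tangent of half this angle, whatever the lens; pixels are square), "cx", "cy" (the principal point, pixels), "dist" ([k1, k2, p1, p2, k3] as OpenCV has them; the pictures are not rectified), "R" (3x3) and "t" (3): a world point X has camera coordinates R X + t. Camera axes: x right, y down, z forward; pixel columns grow to the right and rows downward; lengths in mm; the calibration is good to about 2 mm. A picture is of the moment at which its call begins. camera_model takes no time and is no camera call.
- job.finish_job(): hands the job in; it is judged then, once.
The state is a dict: "clock": time; "joint_pos": joint angles; "joint_vel": joint speeds; "joint_efforts": joint torques, N m; "eef_pos": TCP position; "eef_rot": TCP orientation; "contact_force": force on the tool from outside, world axes, zero at the start; "wrist_torque": the same for the moment, N m; "width": opening from 0.0 (shut) to 1.0 (fully open); "grip_force": force on a finger pad.
Only numpy, scipy, OpenCV 4.12 (cv2) and the standard library are available. Lean on these libraries where they do the work, as an engineer would, in place of code of your own. Each camera call takes 0.05 s, during which the arm holds its last target. There are 200 camera calls.

TASK

Take the small framed cricket picture out of the white slotted rack and lean it back on the wooden display ledge: its foot on the ledge's floor close behind the low front lip, about the middle of the ledge's length, its top resting back against the edge of the tall back rest, right way up with the picture side facing out over the lip. Keep hold of it until it leans; do not drop it in or let it topple back, and leave the ball in its cup, the spike key and the bails where they are.

Things in the scene. Friction and masses are not known exactly. Their poses are not given: they have to be found in the camera images.
- picture: framed picture, rigid slab 10 thick (x) x 130 wide (y) x 180 tall (z), about 0.2 kg, dark wood frame; the green, blue and sand-coloured cricket scene is on its +x face; back plain plywood. Origin: centre of its underside (bottom edge); x points out of the picture face, z up along the picture. It starts upright in the rack's slot, picture side to +x.
- rack: white plastic rack, fixed: base 90 (x) x 150 (y) x 12 high, with two upright walls along y, 6 thick, their tops 57 above the shelf, leaving a slot 16 wide centred on the origin. The picture stands in the slot on the base, 12 above the shelf. Origin: centre of its underside, z up.
- ledge: display ledge, light wood, fixed: floor board 150 (x) x 220 (y) x 12 thick. Low front lip along y on the +x side: inner face x = 45, 12 thick, top at z 28. Tall back rest along y on the -x side: face towards the lip x = -27, 12 thick, top at z 125. Picture foot at the lip, back on the rest's top edge: leans 29 degrees from vertical, top towards -x. Origin: centre of its underside, z up.
- cup: bystander: stainless steel ball holder cup, 76 across, 45 high, loose. Origin: centre of its underside.
- ball_center (a point): bystander: centre of the red tennis ball, 66 across, sitting in the steel cup (top about 70 above the shelf).
- spike_key: bystander: orange plastic spike key lying flat, T-shaped, 87 long (x) x 46 wide x 8 high, loose. Origin: under its middle.
- bails: bystander: three pale wooden bails side by side in a black clip, 105 long (x) x 36 wide x 13 high, lying on the shelf in front of the ledge's lip. Origin: centre of its underside.
There are look-alikes about, which are no part of the job. There is more than one size of the picture; the job needs the smallest.

How it is judged:
By the outcome, as a careful person would: the job done as asked, in the order asked, and still so for the second after the job is handed in, with the robot touching nothing.
It also fails if it takes over 38 s, if anything falls off the work surface, if the arm or the gripper's body presses on something with over 40 N, if the wrist force passes 120 N, or if a joint passes its speed limit or range.

## Working session

There is one attempt and no reset: what is moved stays moved. The work goes in short steps, Python scripts to look and compute and a tool call to move; the robot and the scene stay as the last step left them, time stands still between calls to the robot, and variables do not carry over. Pictures are saved under pics/ and viewed, at most 10 in all, crops included, and the job is handed in when it is done.

Besides the shell and the picture viewer there is one more tool, called as name(argument=value, ...), one argument or row to a line, values as JSON. servo_tool: Moves the arm, as the interface text tells. Shifts and turns lie within -1 to 1; 1 stands for 400 mm of shift or 45 degrees of turn. Its arguments: {"type":"object","properties":{"targets":{"type":"string"},"grip":{"type":"number"}},"required":["targets"]}

```bash
mkdir -p pics && python3 - <<'E'
from station import state, vision
import cv2
for n in("side","top"):
    im=vision.capture(n); cv2.imwrite(f"pics/{n}0.png",cv2.cvtColor(im,cv2.COLOR_RGB2BGR)); m=vision.camera_model(n); print(n,m)
print(state())
E
```

```text
side {'vertical_fov': 50.341299531768065, 'cx': 281.1411315060387, 'cy': 208.16276427996976, 'dist': array([-0.01495435,  0.        ,  0.        ,  0.        ,  0.        ]), 'R': array([[-0.80026946, -0.5994842 ,  0.01369249],
       [-0.46830734,  0.61057014, -0.63866449],
       [ 0.37450904, -0.51751598, -0.76936349]]), 't': array([406.83141198, 255.33401356, 859.73533275])}
top {'vertical_fov': 50.64402907125113, 'cx': 277.48758529420786, 'cy': 207.23479201441594, 'dist': array([-0.09484384,  0.        ,  0.        ,  0.        ,  0.        ]), 'R': array([[ 0.01066502, -0.9999284 , -0.00542707],
       [-0.999656  , -0.01053175, -0.02402001],
       [ 0.02396114,  0.00568138, -0.99969675]]), 't': array([-5.07393897e-01,  4.87195113e+02,  1.18970351e+03])}
{'clock': 0.1, 'joint_pos': array([-9.00889481e-01,  3.59322625e-01,  1.11693345e-02, -2.74694720e-04,
       -1.22408634e+00, -2.88082322e-01]), 'joint_vel': array([ 4.48847989e-04, -1.29933538e-03,  1.96273086e-03,  7.92674242e-04,
        3.58637530e-04, -1.14171862e-05]), 'joint_efforts': array([ 6.30781269e-04, -5.84163630e+01,  2.93752688e+01,  7.01553673e+00,
        1.01409119e-02, -9.36079937e-05]), 'eef_pos': array([ 251.29918662, -625.98855121,  201.72593779]), 'eef_rot': array([ 5.95904746e-01, -3.08411380e+00, -2.19866370e-03]), 'contact_force': array([-0.81487323,  0.10228792,  0.48010239]), 'wrist_torque': array([0.0245228 , 0.02379712, 0.06298254]), 'grip_force': 0.0, 'width': 0.9973384121837363}
```

View pics/side0.png

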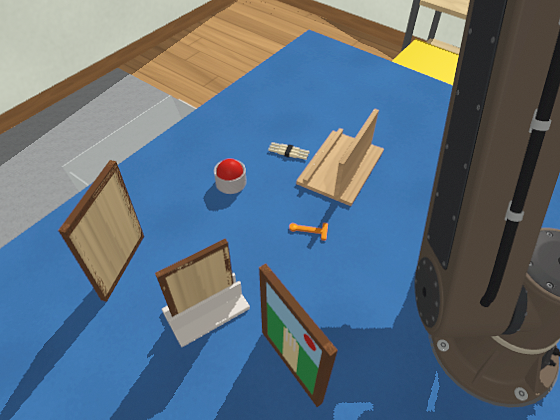

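View pics/top0.png

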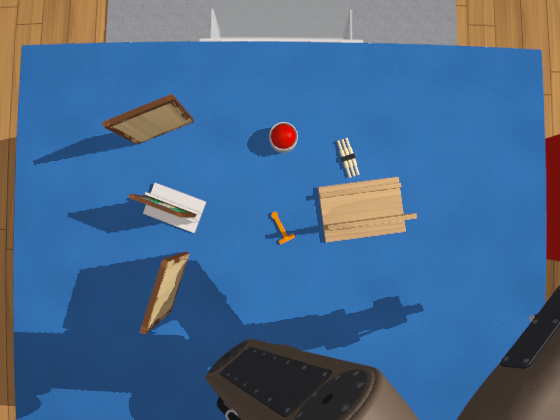

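Candidates for the target are the picture in the rack at side (197,280) / top (163,205), a large one at side (103,230) / top (150,120), and another large one at side (297,335) / top (165,292). The one in the white rack is the smallest, so I choose that one. I'll check it in close crops.

```bash
python3 - <<'E'
import cv2,numpy as np
t=cv2.imread("pics/top0.png");s=cv2.imread("pics/side0.png")
z=lambda a:cv2.resize(a,None,fx=6,fy=6,interpolation=cv2.INTER_CUBIC)
cv2.imwrite("pics/c1.png",z(t[165:245,110:225]))   # x0=110,y0=165
cv2.imwrite("pics/c2.png",z(t[165:250,305:425]))
cv2.imwrite("pics/c3.png",cv2.resize(s[230:355,145:270],None,fx=4.8,fy=4.8,interpolation=cv2.INTER_CUBIC))
E
```

```text
(no output)
```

View pics/c1.png

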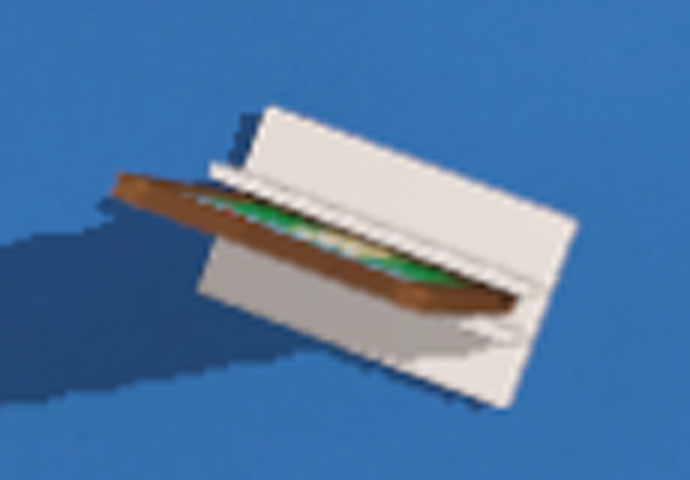

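View pics/c2.png

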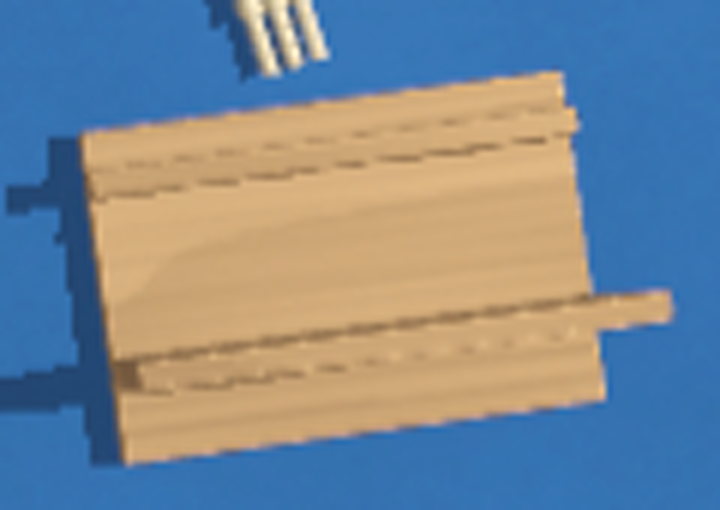

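View pics/c3.png

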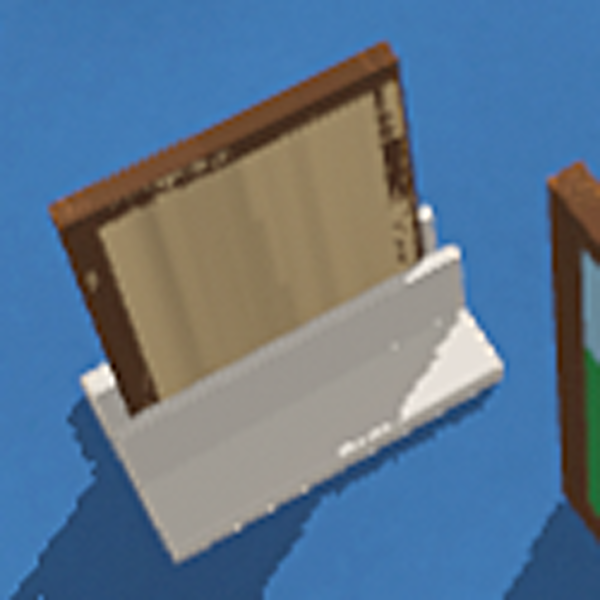

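The crops confirm it. The rack picture has its green side towards world +x (crop 1) and plain ply facing the side camera (crop 3). The ledge's lip is on the world +x side (crop 2). Next I'll fit the poses.

```bash
cat > geo.py <<'E'
import numpy as np,cv2
from scipy.optimize import least_squares
from station import vision
M={n:vision.camera_model(n) for n in("side","top")}
def proj(n,X):
    m=M[n];f=210/np.tan(np.radians(m["vertical_fov"]/2))
    K=np.array([[f,0,m["cx"]],[0,f,m["cy"]],[0,0,1.]])
    return cv2.projectPoints(np.atleast_2d(X).astype(float),cv2.Rodrigues(m["R"])[0],m["t"],K,m["dist"])[0][:,0]
def Rz(a):c,s=np.cos(a),np.sin(a);return np.array([[c,-s,0],[s,c,0],[0,0,1]])
def Ry(a):c,s=np.cos(a),np.sin(a);return np.array([[c,0,s],[0,1,0],[-s,0,c]])
def fit(obs,z0,x0,lean=False):
    def P(p,L):return (Rz(p[2])@Ry(p[3] if lean else 0)@np.array(L).T).T+[p[0],p[1],z0]
    def r(p):return np.concatenate([(proj(n,P(p,L))-np.array(px)).ravel() for n,L,px in obs])
    s=least_squares(r,x0,x_scale=[100,100,.1]+[.1]*lean,loss='soft_l1');return s.x,r(s.x).reshape(-1,2)
E
python3 - <<'E'
from geo import *
c1=lambda l:[(110+a/6-.42,165+b/6-.42) for a,b in l]
c2=lambda l:[(305+a/6-.42,165+b/6-.42) for a,b in l]
c3=lambda l:[(145+a/4.8-.4,230+b/4.8-.4) for a,b in l]
np.set_printoptions(precision=2,suppress=True)
# left in top image = +y, up=+x
rk,e=fit([("top",[[45,75,12],[45,-75,12],[-45,-75,12],[-45,75,12]],c1([(268,105),(578,222),(508,408),(198,292)])),
 ("side",[[-45,75,0],[-45,-75,0]],c3([(178,563),(502,380)]))],0,[490,280,-.3]);print("rack",rk);print(e)
pc,e=fit([("top",[[5,65,180],[-5,65,180],[5,-65,0+45]],c1([(120,172),(113,195),(515,298)])[:2]+c1([(430,283)])) if 0 else
 ("top",[[5,65,180],[-5,65,180]],c1([(120,172),(113,195)])),
 ("side",[[5,65,180],[5,-65,180]],c3([(52,208),(388,42)])),("side",[[-5,65,180],[-5,-65,180]],c3([(66,228),(402,62)]))],12,[490,280,-.3,0],True);print("pic",pc);print(e)
Q=(Rz(pc[2])@Ry(pc[3])@np.array([[5,-65,180],[-5,-65,180],[5,-65,0.],[-5,-65,0]]).T).T+[pc[0],pc[1],12]
print("pred c1 px of right corners",(proj("top",Q)-[110,165]+.42)*6)
ld,e=fit([("top",[[75,110,12],[75,-110,12],[-75,-110,12],[-75,110,12]],c2([(83,133),(562,72),(605,400),(125,464)])),
 ("top",[[-27,-110,125],[-39,-110,125]],c2([(670,290),(672,320)])),
 ("top",[[45,110,28],[45,-110,28]],c2([(95,200),(578,132)]))],0,[450,-130,.1]);print("ledge",ld);print(e)
for n,p in(("rack",rk),("ledge",ld)):print(n,np.degrees(p[2]))
E
```

```text
rack [483.66 283.99  -0.35]
[[ 0.03  0.02]
 [-0.3  -0.03]
 [-0.45  0.29]
 [-0.05 -0.05]
 [-0.29  0.04]
 [ 0.56 -0.84]]
pic [510.36 274.84  -0.36  -0.16]
[[ 0.51  0.44]
 [ 0.38  0.63]
 [-0.47 -0.38]
 [ 0.17 -0.27]
 [-0.81  0.43]
 [ 0.05  0.06]]
pred c1 px of right corners [[433.74 296.36]
 [425.38 320.48]
 [544.36 239.31]
 [537.06 259.93]]
ledge [ 484.58 -222.48    0.14]
[[-0.63 -0.02]
 [ 0.03 -0.43]
 [ 0.46  0.  ]
 [-0.18  0.28]
 [-0.01  0.22]
 [ 0.33  0.09]
 [-0.6  -0.39]
 [ 0.52  0.15]]
rack -20.006046000645075
ledge 8.156030922596306
```

```bash
cat >> geo.py <<'E'
from station import state
from scipy.spatial.transform import Rotation as R
def plan(target,yaw=None):
    s=state();T=R.from_rotvec(s["eef_rot"]).as_matrix();d=T.T@(np.array(target)-s["eef_pos"])
    y=np.degrees(np.arctan2(T[1,1],T[0,1]));print("yaw",y.round(2),"shift units",(d/400).round(4),"turn units",None if yaw is None else round(-(yaw-y)/45,4),"tilt",T[2].round(4))
E
python3 - <<'E'
from geo import *
def tri(a,b):
    r=lambda X:np.concatenate([proj("side",X)[0]-a,proj("top",X)[0]-b]);s=least_squares(r,[450,250,200]);print(s.x.round(),s.fun.round(1))
tri((262,266),(187,254));tri((335,349),(143,331)) # near big one
tri((62,232),(105,124));tri((114,162),(176,97))
print("obstacles: ball");tri((230,170),(283,137))
c=np.degrees(0)
for yaw,d in((160,[560-251,-250+626]),(160,[483.5-560,284.5+250])):
    a=np.radians(yaw);y=np.array([np.cos(a),np.sin(a)]);x=np.array([-y[1],y[0]]);print(x@d/400,y@d/400)
E
```

```text
[381. 218. 176.] [ 3.3  0.3 -2.5 -3.8]
[203. 295. 236.] [-1.1 -0.1  0.8  1.5]
[666. 394. 227.] [ 0.2  0.  -0.2 -0.2]
[727. 234. 226.] [ 0.6  0.1 -0.5 -0.5]
obstacles: ball
[670.  -8.  45.] [-0.1 -0.   0.1  0.1]
-1.147521624257833 -0.4044136148309855
-1.1902529121141359 0.63674063024423
```

servo_tool(
  targets="0 0 -0.1 -0.2142;0 0 -0.1 -0.2142;0 0 -0.1 -0.2142;0 0 0 -0.2142;0 0 0 -0.2142;-0.1275 -0.045 0 0;-0.1275 -0.045 0 0;-0.1275 -0.045 0 0;-0.1275 -0.045 0 0;-0.1275 -0.045 0 0;-0.1275 -0.045 0 0;-0.1275 -0.045 0 0;-0.1275 -0.045 0 0;-0.1275 -0.045 0 0",
  grip=1,
)

```text
clock: 1.85
eef_pos: [561.0, -248.5, 322.3]
eef_rot: [1.803, -2.572, -0.001]
contact_force: [0.4, -0.6, -0.5]
width: 1.001
grip_force: 0.0
```

servo_tool(
  targets="-0.119 0.0637 0 0;-0.119 0.0637 0 0;-0.119 0.0637 0 0;-0.119 0.0637 0 0;-0.119 0.0637 0 0;-0.119 0.0637 0 0;-0.119 0.0637 0 0;-0.119 0.0637 0 0;-0.119 0.0637 0 0;-0.119 0.0637 0 0;0 0 0 0;0 0 0 0",
)

```text
clock: 3.35
eef_pos: [482.6, 284.2, 322.1]
eef_rot: [1.804, -2.571, 0.0]
contact_force: [-0.9, -0.4, 0.8]
width: 0.997
grip_force: 0.0
```

```bash
python3 - <<'E'
from geo import *
s=state();print(s["clock"],s["eef_pos"],s["contact_force"],s["joint_pos"])
plan([483.5,284.5,165],160)
E
```

```text
3.35 [482.64848118 284.21742782 322.09251993] [-0.91399041 -0.44502385  0.7813426 ] [ 8.81656001e-01  1.14575784e-01 -4.20427507e-02 -5.47829818e-05
 -1.41527608e+00 -1.22870632e+00]
yaw 160.11 shift units [-0.0018 -0.0019  0.3927] turn units 0.0026 tilt [ 1.e-03  4.e-04 -1.e+00]
```

servo_tool(
  targets="-0.001 -0.001 0.08 0;-0.001 -0.001 0.08 0;0 0 0.08 0;0 0 0.07 0;0 0 0.05 0;0 0 0.0325 0;0 0 0 0",
  grip=1,
)

```text
clock: 4.22
eef_pos: [483.9, 283.7, 165.1]
eef_rot: [1.801, -2.572, 0.0]
contact_force: [0.2, 0.3, -0.1]
width: 0.998
grip_force: 0.0
```

servo_tool(
  targets="0 0 0 0;0 0 0 0;0 0 0 0;0 0 0 0;0 0 0 0;0 0 0 0;0 0 0 0;0 0 0 0",
  grip=-1,
)

```text
clock: 5.22
eef_pos: [483.9, 284.7, 165.5]
eef_rot: [1.803, -2.572, 0.0]
contact_force: [-0.5, -0.5, -0.3]
width: 0.15
grip_force: 0.0
```

```bash
python3 - <<'E'
from geo import *
s=state();print(s["clock"],s["eef_pos"],s["contact_force"],s["wrist_torque"],s["width"]*88)
a=cv2.cvtColor(vision.capture("side"),4)[200:360,90:290];b=cv2.cvtColor(vision.capture("top"),4)[140:300,100:300]
cv2.imwrite("pics/g.png",np.hstack([cv2.resize(a,(400,320)),cv2.resize(b,(400,320))]))
E
```

```text
5.225 [483.93402926 284.71130164 165.52685795] [-0.47216543 -0.51964099 -0.27503279] [ 0.07506998  0.0506654  -0.00791874] 13.201969047342358
```

View pics/g.png

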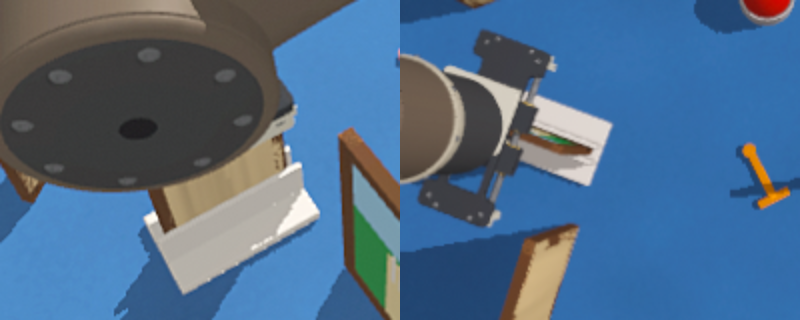

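The fingers are nearly closed at the middle of the picture's top edge. I'll let them finish, then lift.

servo_tool(
  targets="0 0 0 0;0 0 0 0;0 0 0 0;0 0 0 0;0 0 -0.04 0;0 0 -0.08 0;0 0 -0.1 0;0 0 -0.1 0;0 0 -0.08 0;0 0 0 0",
  grip=-1,
)

```text
clock: 6.58
eef_pos: [484.9, 285.3, 329.4]
eef_rot: [-1.8, 2.568, 0.001]
contact_force: [0.1, -0.2, -2.3]
width: 0.102
grip_force: 30.0
```

```bash
python3 - <<'E'
from geo import *
s=state();print(s["clock"],s["eef_pos"],s["contact_force"],s["wrist_torque"],s["width"]*88,s["grip_force"])
a=np.radians(8.156)
# vertical picture: centre x local 45-5-3=37 
for lx in(37,0):
  p=np.array([484.58,-222.48])+lx*np.array([np.cos(a),np.sin(a)]);print(lx,p)
p=np.array([484.58,-222.48])+37*np.array([np.cos(a),np.sin(a)])
plan([p[0],p[1],s["eef_pos"][2]],-171.844); plan([560,30,s["eef_pos"][2]])
E
```

```text
6.575 [484.89862921 285.32414157 329.40959724] [ 0.05654042 -0.18331632 -2.33618215] [ 0.10202195 -0.0518397   0.01426435] 8.936967108040935 30.00433176755905
37 [ 521.2057624  -217.23085447]
0 [ 484.58 -222.48]
yaw 160.08 shift units [ 1.1502 -0.5135 -0.0045] turn units 7.376 tilt [-0.0051 -0.0027 -1.    ]
yaw 160.08 shift units [ 0.5361 -0.394  -0.0017] turn units None tilt [-0.0051 -0.0027 -1.    ]
```

servo_tool(
  targets="0.06 -0.0268 0 0;0.115 -0.0513 0 0;0.115 -0.0513 0 0;0.115 -0.0513 0 0;0.115 -0.0513 0 0;0.115 -0.0513 0 0;0.115 -0.0513 0 0;0.115 -0.0513 0 0;0.115 -0.0513 0 0;0.115 -0.0513 0 0;0.0552 -0.025 0 0;0 0 0 -0.156;0 0 0 -0.156;0 0 0 -0.156;0 0 0 -0.156;0 0 0 0;0 0 0 0",
  grip=-1,
)

```text
clock: 8.7
eef_pos: [519.7, -218.0, 325.2]
eef_rot: [2.37, -2.061, -0.001]
contact_force: [-1.1, -0.3, -1.9]
width: 0.1
grip_force: 30.0
```

```bash
python3 - <<'E'
from geo import *
s=state();print(s["clock"],s["eef_pos"],s["contact_force"],s["wrist_torque"],s["width"]*88,s["grip_force"],s["joint_pos"])
plan([521.2,-217.2,165+5],-171.844)
a=cv2.cvtColor(vision.capture("side"),4)[0:240,200:480];b=cv2.cvtColor(vision.capture("top"),4)[100:340,230:510]
cv2.imwrite("pics/h.png",np.hstack([cv2.resize(a,(400,343)),cv2.resize(b,(400,343))]))
E
```

```text
8.7 [ 519.67635409 -218.02231205  325.19315633] [-1.05549243 -0.32325491 -1.90711479] [ 0.00455311  0.09244028 -0.05455511] 8.8346176019566 29.999290108680725 [-5.00451808e-02  1.19645287e-01 -2.94018576e-02 -1.18432811e-04
 -1.42257390e+00  1.89403320e-01]
yaw -172.02 shift units [-0.0014 -0.0044  0.388 ] turn units -0.0038 tilt [-3.e-04  8.e-04 -1.e+00]
```

View pics/h.png

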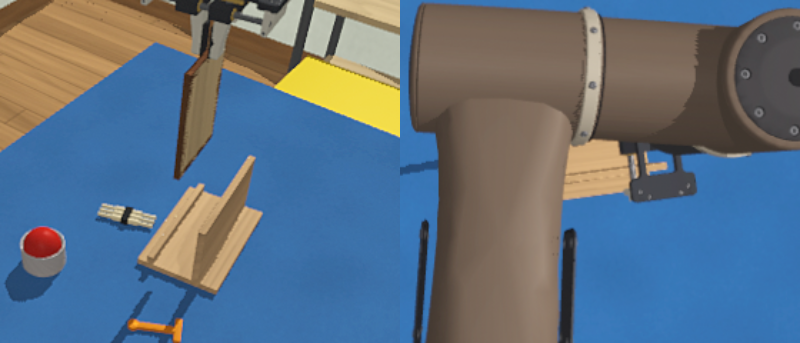

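The picture hangs upright above the ledge, with its picture side out over the lip. I'll lower it to just above the floor.

servo_tool(
  targets="-0.001 0 0.08 -0.004;0 0 0.1 0;0 0 0.1 0;0 0 0.06 0;0 0 0.03 0;0 0 0.015 0;0 0 0 0;0 0 0 0",
  grip=-1,
)

```text
clock: 9.8
eef_pos: [520.8, -217.5, 172.5]
eef_rot: [-2.376, 2.054, -0.002]
contact_force: [-0.6, -0.1, -2.7]
width: 0.101
grip_force: 30.0
```

servo_tool(
  targets="0 0 0.003 0;0 0 0.003 0;0 0 0.003 0;0 0 0 0;0 0 0 0",
)

```text
clock: 10.42
eef_pos: [520.2, -217.4, 167.9]
eef_rot: [2.377, -2.054, -0.0]
contact_force: [0.1, -0.4, -1.9]
width: 0.096
grip_force: 30.0
```

```bash
cat >>geo.py <<'E'
def st():
    s=state();a=.14235;d=s["eef_pos"]-[484.58,-222.48,0];f=s["contact_force"]
    print("t",s["clock"],"local",(Rz(-a)@d).round(1),"F local",(Rz(-a)@f).round(1),"M",(Rz(-a)@s["wrist_torque"]).round(2),"w",round(s["width"]*88,1),s["grip_force"])
E
python3 -c "
from geo import *
st()"
```

```text
t 10.425 local [ 3.600e+01 -1.000e-01  1.679e+02] F local [ 0.1 -0.4 -1.9] M [0.03 0.08 0.02] w 8.5 29.999284744262695
```

servo_tool(
  targets="0 -0.0025 0 0;0 -0.0025 0 0;0 -0.0025 0 0;0 0 0 0;0 0 0 0",
)

```text
clock: 11.05
eef_pos: [523.1, -217.0, 167.9]
eef_rot: [2.377, -2.054, -0.0]
contact_force: [-0.1, -0.3, -2.7]
width: 0.1
grip_force: 30.0
```

servo_tool(
  targets="0 0 0.0025 0;0 0 0.0025 0;0 0 0 0",
)

```text
clock: 11.42
eef_pos: [523.0, -217.0, 165.8]
eef_rot: [2.377, -2.054, -0.0]
contact_force: [0.2, -0.5, -2.9]
width: 0.101
grip_force: 30.0
```

```bash
python3 -c "
from geo import *
st()
a=cv2.cvtColor(vision.capture('side'),4)[60:220,270:430]
cv2.imwrite('pics/k.png',cv2.resize(a,(560,560),interpolation=2))"
```

```text
t 11.425 local [ 38.9  -0.  165.8] F local [ 0.2 -0.5 -2.9] M [0.04 0.13 0.04] w 8.9 29.99930441379547
```

View pics/k.png

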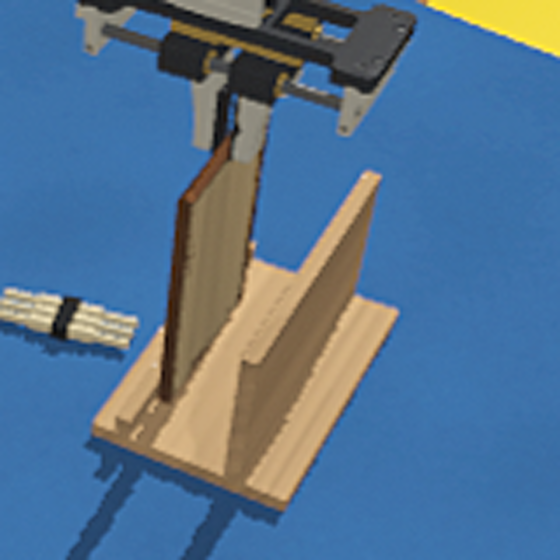

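The picture stands between the lip and the rest, with its foot (bottom corner at 165,398) just behind the lip. I'll feel for the floor and the lip.

servo_tool(
  targets="0 0 0.0015 0;0 0 0 0;0 0 0 0",
)

```text
clock: 11.85
eef_pos: [523.3, -217.1, 165.6]
eef_rot: [-2.377, 2.054, -0.001]
contact_force: [0.9, 0.5, -0.7]
width: 0.104
grip_force: 30.0
```

servo_tool(
  targets="0 0 0.0015 0;0 0 0 0;0 0 0 0",
)

```text
clock: 12.22
eef_pos: [523.7, -217.1, 165.5]
eef_rot: [-2.377, 2.054, -0.002]
contact_force: [0.3, 1.0, 5.9]
width: 0.103
grip_force: 30.0
```

servo_tool(
  targets="0 0 0.0015 0;0 0 0 0;0 0 0 0",
)

```text
clock: 12.6
eef_pos: [524.1, -217.1, 165.4]
eef_rot: [-2.377, 2.053, -0.003]
contact_force: [-0.3, 1.1, 8.0]
width: 0.098
grip_force: 30.0
```

servo_tool(
  targets="0 0 -0.0025 0;0 -0.0025 0 0;0 0 0 0;0 0 0 0",
)

```text
clock: 13.1
eef_pos: [524.5, -217.0, 165.5]
eef_rot: [-2.377, 2.054, -0.001]
contact_force: [-0.2, -1.1, 4.5]
width: 0.102
grip_force: 30.0
```

servo_tool(
  targets="0 -0.0025 0 0;0 0 0 0;0 0 0 0",
)

```text
clock: 13.48
eef_pos: [525.4, -216.8, 165.5]
eef_rot: [-2.377, 2.054, -0.001]
contact_force: [-0.5, -0.1, 5.8]
width: 0.102
grip_force: 30.0
```

```bash
python3 -c "
from geo import *
st()"
```

```text
t 13.475 local [ 41.2  -0.2 165.5] F local [-0.5  0.   5.8] M [-0.14  0.21 -0.03] w 9.0 30.034227669239044
```

servo_tool(
  targets="0 -0.0025 -0.001 0;0 0 0 0;0 0 0 0",
)

```text
clock: 13.85
eef_pos: [526.1, -216.6, 165.5]
eef_rot: [2.377, -2.054, -0.0]
contact_force: [0.0, -0.9, 3.6]
width: 0.096
grip_force: 30.0
```

servo_tool(
  targets="0 -0.0025 0 0;0 0 0 0;0 0 0 0",
)

```text
clock: 14.22
eef_pos: [527.1, -216.4, 165.5]
eef_rot: [2.377, -2.054, -0.0]
contact_force: [0.2, -1.6, 3.5]
width: 0.106
grip_force: 30.1
```

```bash
python3 -c "
from geo import *
st()"
```

```text
t 14.225 local [ 42.9  -0.  165.5] F local [-0.  -1.6  3.5] M [-0.53  0.22  0.02] w 9.3 30.070618987083435
```

servo_tool(
  targets="0 -0.0025 -0.001 0;0 0 0 0;0 0 0 0",
)

```text
clock: 14.6
eef_pos: [527.9, -216.1, 165.6]
eef_rot: [2.377, -2.054, -0.001]
contact_force: [0.2, -1.8, 0.5]
width: 0.103
grip_force: 30.1
```

servo_tool(
  targets="0 -0.0025 0 0;0 0 0 0;0 0 0 0",
)

```text
clock: 14.98
eef_pos: [528.9, -216.0, 165.7]
eef_rot: [2.377, -2.054, -0.001]
contact_force: [-0.4, -0.3, -0.0]
width: 0.099
grip_force: 30.1
```

```bash
python3 -c "
from geo import *
st()"
```

```text
t 14.975 local [4.480e+01 1.000e-01 1.657e+02] F local [-0.4 -0.3 -0. ] M [-0.27  0.3   0.02] w 8.7 30.100635588169098
```

```bash
python3 -c "
from geo import *
a=cv2.cvtColor(vision.capture('side'),4)[85:205,290:400]
cv2.imwrite('pics/l.png',cv2.resize(a,(550,600),interpolation=2))"
```

```text
(no output)
```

View pics/l.png

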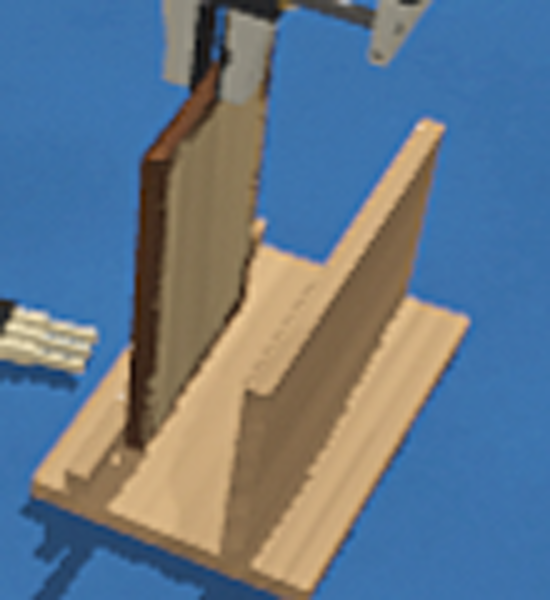

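The foot's near end (about 130–148, 443) now sits at the lip. I'll quantify the tilt from the corner pixels.

```bash
python3 -c "
from geo import *
np.set_printoptions(precision=2,suppress=True)
px=[(290+a/5-.4,85+b/5-.4) for a,b in [(130,443),(148,440),(144,160),(166,160)]]
# known yaw .1424, solve local x,y, lean, z
O=np.array([484.58,-222.48,0]);L=np.array([[5,65,0],[-5,65,0],[5,65,180],[-5,65,180]],float)
P=lambda p:(Rz(.1424)@((Ry(p[2])@L.T).T+[p[0],p[1],12]).T).T+O
s=least_squares(lambda p:(proj('side',P(p))-px).ravel(),[40,0,0],x_scale=[10,10,.1]);print(s.x,np.degrees(s.x[2]),s.fun)
lip=(Rz(.1424)@np.array([[45,110,28],[57,110,28.],[-75,110,12],[75,110,12],[-27,110,125]]).T).T+O
print((proj('side',lip)+.4-[290,85])*5)
"
```

```text
[36.39 -2.14  0.03] 1.9512833309355453 [-0.23 -0.19 -0.24  1.73  0.36 -1.43  0.06 -0.12]
[[ 82.24 476.92]
 [ 60.25 468.11]
 [305.75 590.41]
 [ 26.31 477.42]
 [239.77 384.76]]
```

The foot is at the lip and the picture leans about 2° forward. I'll loosen the fingers so they cage the top, then walk the top backwards with the rear finger supporting it.

servo_tool(
  targets="0 0 0 0;0 0 0 0;0 0.008 0 0;0 0.008 0 0;0 0.008 0 0;0 0.008 0 0;0 0 0 0",
  grip=-0.68,
)

```text
clock: 15.9
eef_pos: [516.2, -218.0, 166.1]
eef_rot: [-2.377, 2.054, -0.0]
contact_force: [0.3, -0.3, -0.1]
width: 0.159
grip_force: 0.0
```

servo_tool(
  targets="0 0 0 0;0 0.008 0 0;0 0.008 0 0;0 0.008 0 0;0 0.008 0 0;0 0 0 0",
  grip=-0.58,
)

```text
clock: 16.65
eef_pos: [503.5, -219.9, 166.0]
eef_rot: [-2.377, 2.054, -0.0]
contact_force: [-0.1, 0.6, -0.0]
width: 0.21
grip_force: 0.1
```

```bash
cat >> geo.py <<'E'
def ps(n): cv2.imwrite(n,cv2.resize(cv2.cvtColor(vision.capture('side'),4)[60:210,280:420],(560,600),interpolation=2))
E
python3 -c "
from geo import *
st();ps('pics/m.png')"
```

```text
t 16.65 local [ 1.91e+01 -1.00e-01  1.66e+02] F local [-0.   0.6 -0. ] M [ 0.02  0.16 -0.03] w 18.5 0.05733364861953305
```

```bash
python3 -c "
from geo import *
a=cv2.imread('pics/m.png').astype(int);b=cv2.imread('pics/l.png').astype(int)
for im,k,o in((b,5,(290,85)),(a,4,(280,60))):
    B,G,Rr=im[...,0],im[...,1],im[...,2]
    m=((Rr<115)&(Rr>B+20)&(B<60)&(G<70)).astype(np.uint8)
    n,l,s,c=cv2.connectedComponentsWithStats(m);i=1+np.argmax(s[1:,4]);ys,xs=np.where(l==i)
    for q in(ys.max(),ys.min()):print((xs[ys==q].mean()/k+o[0]).round(1),(q/k+o[1]).round(1),s[i,4])
"
```

```text
318.1 175.0 6937
326.8 106.4 6937
318.0 174.8 4253
346.5 100.5 4253
```

servo_tool(
  targets="0 0 0.003 0;0 0.008 0.003 0;0 0.008 0.003 0;0 0.008 0.002 0;0 0.008 0.002 0;0 0.008 0 0;0 0.008 0 0;0 0 0 0",
  grip=-0.5,
)

```text
clock: 17.7
eef_pos: [484.5, -222.6, 160.9]
eef_rot: [-2.377, 2.054, -0.0]
contact_force: [-0.0, 0.7, -0.3]
width: 0.252
grip_force: 0.1
```

```bash
python3 -c "
from geo import *
st();ps('pics/n.png')
b=cv2.imread('pics/n.png').astype(int)
for im,k,o in((b,4,(280,60)),):
    B,G,Rr=im[...,0],im[...,1],im[...,2]
    m=((Rr<115)&(Rr>B+20)&(B<60)&(G<70)).astype(np.uint8)
    n,l,s,c=cv2.connectedComponentsWithStats(m);i=1+np.argmax(s[1:,4]);ys,xs=np.where(l==i)
    for q in(ys.max(),ys.min()):print((xs[ys==q].mean()/k+o[0]).round(1),(q/k+o[1]).round(1),s[i,4])
"
```

```text
t 17.7 local [-1.000e-01 -1.000e-01  1.609e+02] F local [ 0.1  0.7 -0.3] M [ 0.05  0.23 -0.08] w 22.2 0.12172163551440462
318.0 174.8 3346
340.2 124.5 3346
```

The foot has stayed at the lip (side pixel 318,175 in all three frames), so I'll keep leaning it.

servo_tool(
  targets="0 0 0.003 0;0 0.008 0.003 0;0 0.008 0.003 0;0 0.008 0.003 0;0 0.008 0.003 0;0 0.008 0.002 0;0 0.006 0 0;0 0 0 0",
  grip=-0.4,
)

```text
clock: 18.75
eef_pos: [466.4, -225.3, 154.0]
eef_rot: [-2.377, 2.054, -0.0]
contact_force: [-0.2, 1.1, -0.7]
width: 0.297
grip_force: 0.2
```

servo_tool(
  targets="0 0 0.004 0;0 0.007 0.004 0;0 0.007 0.004 0;0 0.007 0.004 0;0 0.007 0.003 0;0 0.006 0.003 0;0 0 0 0;0 0 0 0",
  grip=-0.29,
)

```text
clock: 19.75
eef_pos: [453.2, -227.2, 145.2]
eef_rot: [-2.377, 2.054, -0.0]
contact_force: [-0.2, 0.8, -0.0]
width: 0.356
grip_force: 0.2
```

```bash
python3 -c "
from geo import *
st();ps('pics/o.png')"
```

```text
t 19.75 local [-31.7  -0.3 145.2] F local [-0.1  0.9 -0. ] M [-0.    0.27 -0.05] w 31.3 0.21100795129314065
```

View pics/o.png

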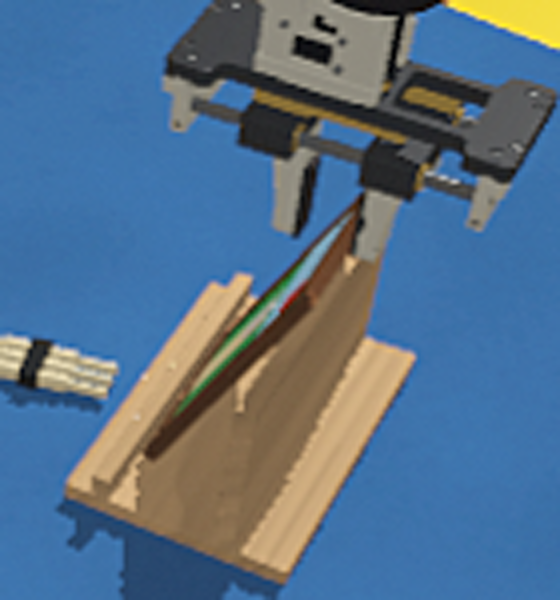

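The picture leans almost fully, foot at the lip (150,455) and its top edge held by the rear finger (365,205). I'll ease the last few mm until the rest takes it.

servo_tool(
  targets="0 0.0025 0 0;0 0.0025 0 0;0 0.0025 0 0;0 0 0 0",
  grip=-0.27,
)

```text
clock: 20.3
eef_pos: [450.0, -227.7, 145.2]
eef_rot: [2.377, -2.054, -0.0]
contact_force: [0.4, 0.5, 0.5]
width: 0.366
grip_force: 0.2
```

servo_tool(
  targets="0 0.0025 0 0;0 0.0025 0 0;0 0.0025 0 0;0 0 0 0",
  grip=-0.2,
)

```text
clock: 20.8
eef_pos: [447.1, -228.1, 145.2]
eef_rot: [-2.377, 2.054, -0.0]
contact_force: [-0.8, 0.6, 0.3]
width: 0.401
grip_force: 0.0
```

servo_tool(
  targets="0 0 0 0;0 0 0 0;0 0 0 0",
  grip=0,
)

```text
clock: 21.18
eef_pos: [447.1, -228.1, 145.1]
eef_rot: [2.377, -2.054, -0.0]
contact_force: [0.5, 0.3, 0.4]
width: 0.501
grip_force: 0.0
```

```bash
python3 -c "
from geo import *
st();ps('pics/p.png')
a,b=[cv2.imread(f'pics/{q}.png').astype(int) for q in 'op']
for im in(a,b):
    B,G,Rr=im[...,0],im[...,1],im[...,2]
    m=((Rr<130)&(Rr>B+20)&(B<60)&(G<75)).astype(np.uint8)
    n,l,s,c=cv2.connectedComponentsWithStats(m);i=1+np.argmax(s[1:,4]);print(s[i],c[i]);ys,xs=np.where(l==i);print(xs[ys==ys.max()].mean(),ys.max())
"
```

```text
t 21.175 local [-37.9  -0.3 145.1] F local [0.5 0.3 0.4] M [0.04 0.12 0.02] w 44.1 0.0
[ 144  196  221  264 5507] [255.94207372 343.68930452]
152.5 459
[ 145  190  239  270 6603] [271.12812358 331.54323792]
153.0 459
```

Grip force is zero and the foot hasn't moved, so the rest has it. I'll withdraw straight up and compare frames.

servo_tool(
  targets="0 0 -0.03 0;0 0 -0.06 0;0 0 -0.1 0;0 0 -0.12 0;0 0 -0.12 0;0 0 0 0;0 0 0 0;0 0 0 0;0 0 0 0",
  grip=0,
)

```text
clock: 22.35
eef_pos: [446.8, -228.0, 316.3]
eef_rot: [2.376, -2.054, -0.002]
contact_force: [-0.9, -0.1, 0.2]
width: 0.503
grip_force: 0.0
```

```bash
python3 -c "
from geo import *
st();ps('pics/q.png')
a=.14235;th=np.radians(29)
P=(Rz(a)@((Ry(-th)@np.array([[5,65,0],[-5,65,0],[5,65,180],[5,-65,180],[-5,65,180.]]).T).T+[45-5*np.cos(th),0,12+5*np.sin(th)]).T).T+[484.58,-222.48,0]
print('expected crop px',((proj('side',P)-[280,60])*4).round())
im=cv2.imread('pics/q.png').astype(int)
B,G,Rr=im[...,0],im[...,1],im[...,2]
m=((Rr<130)&(Rr>B+20)&(B<60)&(G<75)).astype(np.uint8)
n,l,s,c=cv2.connectedComponentsWithStats(m);i=1+np.argmax(s[1:,4]);print(s[i],c[i]);ys,xs=np.where(l==i);print(xs[ys==ys.max()].mean(),ys.max(),xs[ys==ys.min()].mean(),ys.min(), xs.max())
s0=cv2.imread('pics/side0.png').astype(int);s1=cv2.cvtColor(vision.capture('side'),4).astype(int)
for n,(x0,x1,y0,y1) in dict(ball=(205,255,150,200),key=(280,335,215,245),bails=(262,305,138,164)).items():print(n,np.abs(s0-s1)[y0:y1,x0:x1].max(2).__gt__(40).sum())
"
```

```text
t 22.35 local [-3.820e+01 -1.000e-01  3.163e+02] F local [-0.9 -0.   0.2] M [ 0.04  0.05 -0.01] w 44.3 0.0
expected crop px [[135. 447.]
 [147. 457.]
 [300. 300.]
 [385. 172.]
 [313. 312.]]
[ 144  180  254  280 6608] [273.23547215 330.41480024]
153.0 459 388.0 180 397
ball 0
key 335
bails 0
```

The lean matches the expected pose, and the ball and bails are unchanged. The spike key's pixels differ, so I'll check that by colour (it may only be shadow) and then hand in.

```bash
python3 -c "
from geo import *
from station import job
s0=cv2.imread('pics/side0.png').astype(int);s1=cv2.cvtColor(vision.capture('side'),4).astype(int)
ok=[]
for s in(s0,s1):
    w=s[205:255,270:345];ys,xs=np.where(w[...,2]>w[...,0]+40);ok.append((xs.min(),xs.max(),ys.min(),ys.max(),len(xs)))
print(ok)
if np.abs(np.array(ok[0])-ok[1])[:4].max()<=2: print(job.finish_job())
"
```

```text
[(np.int64(19), np.int64(57), np.int64(18), np.int64(34), 292), (np.int64(19), np.int64(57), np.int64(18), np.int64(34), 285)]
the job is handed in; nothing more can be done
None
```

The small cricket picture now leans back on the display ledge, foot at the lip, top on the back rest and picture side out; the ball, spike key and bails have not moved, and I handed the job in at about 22 s of the 38 s allowed.

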